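Heft the sleeves and hold the steel-cored one in the grindstone for wedging

TASK

Two look-alike black shaft sleeves stand on the peg rack, one with a steel core and one with a plastic core: heft them in turn, lifting each clear of its peg and setting it back gently, without dropping it, until you know which is the heavy, steel-cored one. With the plastic-cored sleeve left on a peg, carry the steel-cored one to the grindstone lying on its bearers and lower it into the bore until its lower end is about level with the stone's underside; finish while holding it there, still, upright and centred with an even gap all round, not touching the stone, so that I can drive in the wedges. Leave everything else on the bench where it lies.

Things in the scene. Friction and masses are not known exactly. Their poses are not given: they have to be found in the camera images.
- sleeve_a_mid (a point): sleeve A: centre (half-way up, on the axis; z = its axis) of a black tubular shaft sleeve: 48 mm outside, bore 25 mm, 110 mm long, standing over a rack peg. A core tube sits loose inside on a lip at the foot, so keep it upright. A and B look alike; one has a steel core (0.66 kg in all), the other plastic (0.26 kg), each within 15 %. Grip it outside, near the top: fingers do not fit into the stone's bore
- sleeve_b_mid (a point): sleeve B: centre (half-way up, on the axis; z = its axis) of a black tubular shaft sleeve: 48 mm outside, bore 25 mm, 110 mm long, standing over a rack peg. A core tube sits loose inside on a lip at the foot, so keep it upright. A and B look alike; one has a steel core (0.66 kg in all), the other plastic (0.26 kg), each within 15 %. Grip it outside, near the top: fingers do not fit into the stone's bore
- rack: beech block 90 x 310 x 30 mm fixed to the bench, origin at the centre of its underside, its own y along the row of three upright pegs 100 mm apart. Sleeves stand on the block's top, 30 mm above the bench, so a standing sleeve's top is 140 mm above the bench
- peg_left (a point): tip of the peg at the rack's +y end: steel peg, 18 mm diameter with a tapered tip, 45 mm above the block (75 mm above the bench)
- peg_middle (a point): tip of the middle peg, same size
- peg_right (a point): tip of the peg at the rack's -y end, same size
- bore (a point): centre of the bore's mouth in the upper face of the sandstone grindstone (z up): stone 250 mm diameter, 50 mm thick, through bore 72 mm diameter, lying flat and fixed on two wooden bearers 45 mm high, so the upper face is 95 mm above the bench and the underside 45 mm; the space below the bore is empty
- collar_mid (a point): centre of a brass collar ring, 48 mm outside, 20 mm high, lying over the peg that no sleeve takes; leave it there
- wedge_1: hardwood wedge 70 x 22 x 14 mm lying on the stone's upper face near the rim, origin under its centre; leave it
- wedge_2: a second such wedge, also on the stone's face; leave it
- wedge_3: a third such wedge, on the bench; leave it
- mallet: wooden mallet lying on the bench, 285 mm long, head 65 x 110 x 60 mm; leave it
- dressing_brick: dark abrasive brick 110 x 50 x 45 mm on the bench; leave it
- knife: kitchen knife 295 mm long lying on the bench; leave it
- paste_jar: amber glass jar with a metal cap, 68 mm diameter, 70 mm high, standing on the bench; leave it

How it is judged:
On the way, in this order (a step that is already met when the one before it is completed fails the run):
1. the lighter sleeve is lifted clear of its peg in the gripper (the one left on the rack weighs on it with more than 4 N) (((height (world z) of sleeve_a_mid above 0.13 m and contact force between sleeve_a and rack below 0.1 N and contact force between the fingers and sleeve_a above 1 N and contact force between sleeve_b and rack above 4 N) or (height (world z) of sleeve_b_mid above 0.13 m and contact force between sleeve_b and rack below 0.1 N and contact force between the fingers and sleeve_b above 1 N and contact force between sleeve_a and rack above 4 N))), for 0.3 s.
2. the lighter sleeve stands let go on a peg and the heavier is lifted clear of its own (((height (world z) of sleeve_a_mid above 0.13 m and contact force between sleeve_a and rack below 0.1 N and contact force between the fingers and sleeve_a above 1 N and (horizontal distance between sleeve_b_mid and peg_left below 0.007 m or horizontal distance between sleeve_b_mid and peg_middle below 0.007 m or horizontal distance between sleeve_b_mid and peg_right below 0.007 m) and height (world z) of sleeve_b_mid below 0.09 m and angle between sleeve_b_mid's own z axis and vertical below 0.06 rad and contact force between the fingers and sleeve_b below 0.1 N and contact force between sleeve_b and rack below 4 N) or (height (world z) of sleeve_b_mid above 0.13 m and contact force between sleeve_b and rack below 0.1 N and contact force between the fingers and sleeve_b above 1 N and (horizontal distance between sleeve_a_mid and peg_left below 0.007 m or horizontal distance between sleeve_a_mid and peg_middle below 0.007 m or horizontal distance between sleeve_a_mid and peg_right below 0.007 m) and height (world z) of sleeve_a_mid below 0.09 m and angle between sleeve_a_mid's own z axis and vertical below 0.06 rad and contact force between the fingers and sleeve_a below 0.1 N and contact force between sleeve_a and rack below 4 N))), for 0.2 s.
At the end, for the whole second after the job is handed in: the heavier sleeve is held by the gripper in the stone's bore, its axis within 6 mm of the bore's and within 0.10 rad of upright, its lower end level with the stone's underside to within 15 mm, at rest and not touching the stone; the lighter sleeve stands fully down and let go over a peg of the rack (((horizontal distance between sleeve_a_mid and bore below 0.006 m and angle between sleeve_a_mid's own z axis and vertical below 0.1 rad and z of sleeve_a_mid in the frame of bore between -0.01 and 0.02 m and contact force between the fingers and sleeve_a above 1 N and contact force between sleeve_a and grindstone below 0.1 N and linear speed of sleeve_a below 0.02 m/s and (horizontal distance between sleeve_b_mid and peg_left below 0.007 m or horizontal distance between sleeve_b_mid and peg_middle below 0.007 m or horizontal distance between sleeve_b_mid and peg_right below 0.007 m) and height (world z) of sleeve_b_mid below 0.09 m and angle between sleeve_b_mid's own z axis and vertical below 0.06 rad and contact force between the fingers and sleeve_b below 0.1 N and contact force between sleeve_b and rack below 4 N) or (horizontal distance between sleeve_b_mid and bore below 0.006 m and angle between sleeve_b_mid's own z axis and vertical below 0.1 rad and z of sleeve_b_mid in the frame of bore between -0.01 and 0.02 m and contact force between the fingers and sleeve_b above 1 N and contact force between sleeve_b and grindstone below 0.1 N and linear speed of sleeve_b below 0.02 m/s and (horizontal distance between sleeve_a_mid and peg_left below 0.007 m or horizontal distance between sleeve_a_mid and peg_middle below 0.007 m or horizontal distance between sleeve_a_mid and peg_right below 0.007 m) and height (world z) of sleeve_a_mid below 0.09 m and angle between sleeve_a_mid's own z axis and vertical below 0.06 rad and contact force between the fingers and sleeve_a below 0.1 N and contact force between sleeve_a and rack below 4 N))); the arm keeps its last pose, push and grip.
It fails at once if a sleeve is dropped (falls freely from more than about 12 mm) ((contact force between the fingers and sleeve_a below 0.05 N and linear speed of sleeve_a above 0.48 m/s) or (contact force between the fingers and sleeve_b below 0.05 N and linear speed of sleeve_b above 0.48 m/s)).
It fails at once if something else on the bench is moved by more than 30 mm (distance of any of wedge_1, wedge_2, wedge_3, mallet, dressing_brick, knife, paste_jar, collar_mid from where it was at the start of the episode above 0.03 m).
It also fails if it takes over 72 s, if anything falls off the work surface, if the arm or the gripper's body presses on something with over 40 N, if the wrist force passes 120 N, or if a joint passes its speed limit or range.

ROBOT

A 7-joint arm with a two-finger parallel gripper is mounted at the origin on the work surface. World frame = base frame: x ahead of the robot, y to its left, z up, the work surface at z = 0. Lengths are in m, angles in rad, forces in N, time in s.
With the tool pointing down it reaches from about 0.4 to 0.875 m from the base axis. Payload 19.3 kg.
Tool frame: the origin (TCP) lies between the finger pads; the fingertips stand 17 mm ahead of it and the grasp point (between the pads) lies 2 mm behind it (bot.tips_ahead is the z of the fingertips in the tool frame, in m); z points along the fingers, y is the direction in which the jaws open and shut (so a half turn about z gives the same grasp; the last joint's range is limited). The gripper opens to 85 mm and grips with 20 to 120 N. Pads are 22 mm wide; open, the fingers measure 114 mm over their backs; the gripper's body (76 mm by 85 mm) begins 54 mm behind the grasp point. The pads swing forward as they close: fully open they stand 13 mm farther back than shut.
Start: joints at [1.219, 0.521, -0.036, 1.599, 0.021, 1.021, -0.113], TCP at [0.174, -0.6, 0.248] pointing down, gripper open.
Joint ranges: [-2.91, 2.91], [-0.3, 2.13], [-1.5, 1.42], [0.17, 2.43], [-1.26, 4.41], [0.16, 1.93], [-2.52, 2.52]. Speed limits (rad/s): [1.89, 1.89, 2.39, 2.39, 3.01, 3.01, 3.01].

INTERFACE

Orientations are given as [roll, pitch, yaw] about the fixed x, y, z axes, in that order (R = Rz(yaw) Ry(pitch) Rx(roll)).
In Python, from workcell import telemetry, cams, job, bot gives the robot as it stands.
- The arm moves only by the tool arm_command, never from a script. Its argument "deltas" is a list of rows, each a list of 7 numbers: the opening, from -1 (shut) to 1 (fully open), so that 0 is half open, then the shift along the tool's x, y, z normalised to -1 to 1, where 1 is 150 mm, then the turn, a rotation vector about the tool's x, y, z normalised to -1 to 1, where 1 is 45 degrees. In form: [[hand, tx, ty, tz, rx, ry, rz], ...]. A call has 1 to 8 rows; each row is the pose to reach, as a shift and turn from the pose commanded when the call began, along the tool's axes at that moment; what a row does not reach only later rows make up. A row lasts 1/8 s, in which the tool goes at most 62.5 mm and 10.7 degrees, less where a joint would pass 70% of its speed; a pose out of reach is approached as far as the arm can. A call with a number of a shift or a turn outside -1 to 1 is refused whole. A call with a gripper value outside its range is refused whole. The fingers move at their own pace and stop on an object; "newtons" is the grip in N (left out, the last holds). Time passes only in rows, so rows that repeat a pose let the fingers close. It gives the time, the measured TCP pose, the force and the opening at its end, in the units of the state.
- telemetry.observe(): the state, without advancing time (a new reading comes with each control period).
- cams.grab_frame(name): name is "scene" or "side" or "wrist"; returns the picture (480x640x3 uint8, blue, green, red); there is no depth.
- cams.get_calibration(name): a dict with "fx", "fy", "cx", "cy" (pixels), "R" (3x3) and "t" (3): a world point X has camera coordinates R X + t. Camera axes: x right, y down, z forward; pixel columns grow to the right and rows downward; lengths in m; the calibration is good to about 2 mm. A picture is of the moment at which its call begins: read the wrist's pose just before it. get_calibration takes no time and is no camera call; for the wrist camera it gives the pose at the moment of the call.
- job.job_done(): hands the job in, once; it reports no verdict.
The state is a dict: "clock": time; "qpos": joint angles; "qd": joint speeds; "joint_efforts": joint torques, N m; "position": TCP position; "tool_rot": TCP orientation; "force": force on the tool from outside, world axes, zero at the start; "moment": the same for the moment, N m; "grip_width": finger opening in m.
Only numpy, scipy, OpenCV 4.12 (cv2) and the standard library are available. Lean on these libraries where they do the work, as an engineer would, in place of code of your own. Each camera call takes 0.05 s, during which the arm holds its last target.

## Working session

There is one attempt and no reset: what is moved stays moved. The work goes in short steps, Python scripts to look and compute and a tool call to move; the robot and the scene stay as the last step left them, time stands still between calls to the robot, and variables do not carry over. Pictures are saved under pics/ and viewed, and the job is handed in when it is done.

Besides the shell and the picture viewer there is one more tool, called after "Call:" as name(argument=value, ...) on one line, values as JSON. arm_command: Moves the arm, as the interface text tells. Its arguments: {"type":"object","properties":{"deltas":{"type":"array","items":{"type":"array","items":{"type":"number"}}},"newtons":{"type":"number"}},"required":["deltas"]}

```bash
ls; mkdir -p pics; python3 - <<'E'
from workcell import telemetry, cams, job, bot
import cv2,numpy as np
s=telemetry.observe();print(s)
for n in ["scene","side","wrist"]:
    c=cams.get_calibration(n);print(n,c)
    cv2.imwrite(f"pics/{n}0.png",cams.grab_frame(n))
E
```

```text
pics
{'clock': 0.0, 'qpos': array([ 1.21881388,  0.52203392, -0.03631408,  1.6000079 ,  0.02116877,
        1.0210742 , -0.11282041]), 'qd': array([-1.02934078e-03,  2.67405432e-05, -1.67600763e-03, -8.71443750e-04,
       -5.59182397e-04,  1.74085292e-04,  7.14068261e-04]), 'joint_efforts': array([ 3.77912102e-04, -9.27118635e+01,  1.98015444e+00, -3.69919288e+01,
        1.78277458e-02,  8.44241964e-03,  3.12415591e-05]), 'position': array([ 0.17367168, -0.60005744,  0.24771349]), 'tool_rot': array([-3.14045459e+00,  6.07004880e-05,  2.81724220e-01]), 'force': array([-0.29334844,  0.51749805,  0.63896251]), 'moment': array([ 0.04083107, -0.01392967, -0.03899346]), 'grip_width': 0.08554464583806759}
scene {'fx': 554.2607973205727, 'fy': 554.2607973205727, 'cx': 317.83557104729755, 'cy': 246.34049703701527, 'R': array([[ 0.79590504,  0.60527762, -0.01319705],
       [ 0.43689608, -0.58931025, -0.67958461],
       [-0.41911452,  0.53511908, -0.73347842]]), 't': array([-0.50123093, -0.14662147,  1.42947877])}
side {'fx': 519.8898158318624, 'fy': 519.8898158318624, 'cx': 320.4112453013598, 'cy': 238.7216522105729, 'R': array([[-0.8335881 , -0.55230192, -0.00966761],
       [-0.34213964,  0.52997268, -0.77593133],
       [ 0.43367193, -0.64349945, -0.6307433 ]]), 't': array([0.5475137 , 0.23612129, 1.01720694])}
wrist {'fx': 350.50266139759253, 'fy': 350.50266139759253, 'cx': 319.2511563416714, 'cy': 247.4644779483559, 'R': array([[ 2.77070513e-01, -9.60849293e-01, -7.53041500e-04],
       [-9.08013900e-01, -2.62091045e-01,  3.26831823e-01],
       [-3.14233492e-01, -8.98716888e-02, -9.45082214e-01]]), 't': array([-0.62477158, -0.04262214,  0.38238211])}
```

View pics/scene0.png

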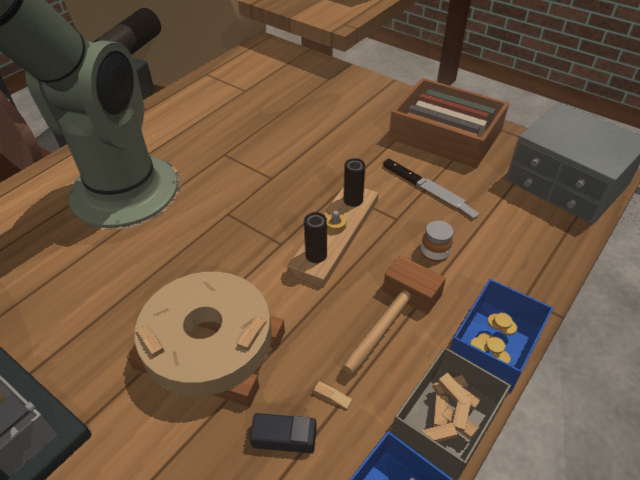

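View pics/side0.png

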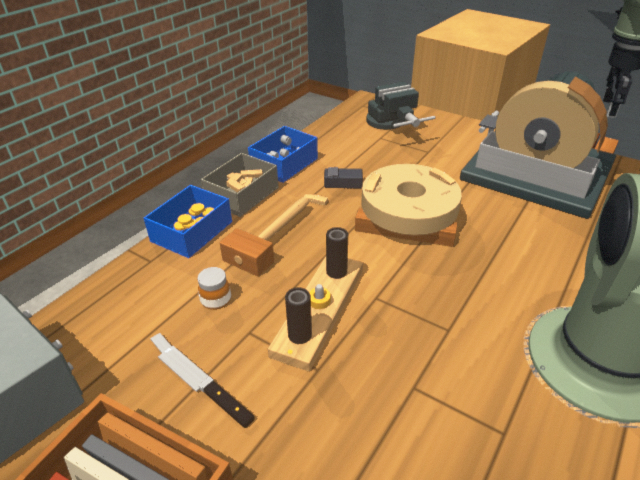

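View pics/wrist0.png

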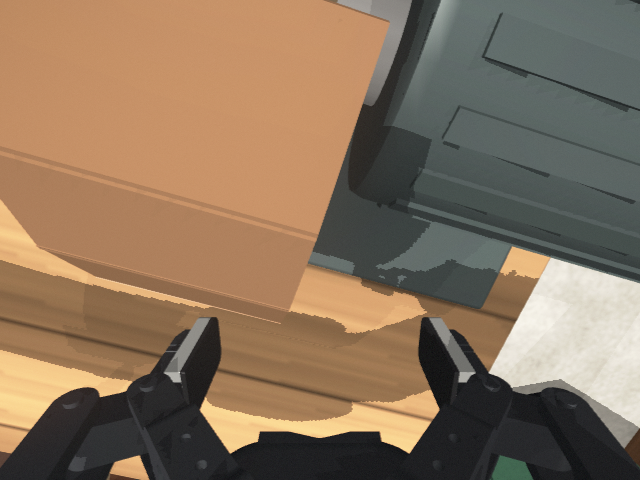

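Scene: the sleeves' tops are near (316,220) and (354,164), with the collar on the middle peg between them and the bore near (203,322). Side: the tops are near (337,236) and (298,296), with the bore near (411,188). Next I'll measure these.

```bash
cat > h.py <<'E'
from workcell import telemetry, cams, job, bot
import cv2,numpy as np
from scipy.spatial.transform import Rotation as Ro
def ray(c,u,v):
    d=c["R"].T@np.array([(u-c["cx"])/c["fx"],(v-c["cy"])/c["fy"],1.]); return -c["R"].T@c["t"],d
def onz(c,u,v,z):
    o,d=ray(c,u,v); return o+d*(z-o[2])/d[2]
def proj(c,X):
    p=c["R"]@np.asarray(X,float)+c["t"]; return np.array([c["fx"]*p[0]/p[2]+c["cx"],c["fy"]*p[1]/p[2]+c["cy"]])
def tri(c1,p1,c2,p2):
    o1,d1=ray(c1,*p1);o2,d2=ray(c2,*p2)
    s=np.linalg.lstsq(np.stack([d1,-d2],1),o2-o1,rcond=None)[0]
    a,b=o1+d1*s[0],o2+d2*s[1]; return (a+b)/2,np.linalg.norm(a-b)
E
python3 - <<'E'
from h import *
a=cv2.imread("pics/scene0.png")[140:290,270:400]; b=cv2.imread("pics/side0.png")[210:370,250:380]
cs=[cv2.resize(x,None,fx=3,fy=3,interpolation=cv2.INTER_CUBIC) for x in(a,b)]
h=min(c.shape[0] for c in cs)
cv2.imwrite("pics/z1.png",np.hstack([c[:h] for c in cs]))
a=cv2.imread("pics/scene0.png")[260:400,120:285]; b=cv2.imread("pics/side0.png")[150:250,350:475]
cs=[cv2.resize(x,None,fx=2.4,fy=2.4,interpolation=cv2.INTER_CUBIC) for x in(a,b)]
h=min(c.shape[0] for c in cs)
cv2.imwrite("pics/z2.png",np.hstack([c[:h] for c in cs]))
for n in("scene","side"):
    im=cv2.imread(f"pics/{n}0.png"); m=(im.max(2)<62).astype(np.uint8)
    k,l,st,ce=cv2.connectedComponentsWithStats(m)
    for i in range(1,k):
        if 300<st[i,4]<4000: print(n,st[i],ce[i])
E
```

```text
scene [ 437    0   54   84 1925] [455.26233766  36.09194805]
scene [492   2  34  18 315] [508.03492063  10.66349206]
scene [589  14  42  20 383] [609.19321149  23.90078329]
scene [580  40  40  20 346] [599.3699422  49.8265896]
scene [610  76  30  19 304] [625.16118421  84.46381579]
scene [587  82  38  19 339] [605.02654867  91.18879056]
scene [  0 154  21  28 315] [  6.56190476 167.76507937]
scene [344 159  21  48 748] [353.65775401 184.61764706]
scene [384 159  37  26 364] [401.44505495 171.39285714]
scene [304 212  23  51 844] [315.53080569 240.28080569]
scene [ 399  350  108   69 1678] [461.56555423 380.28724672]
scene [ 249  413   67   46 1501] [276.77748168 435.09926716]
scene [ 392  418   76   61 1350] [428.99703704 449.75851852]
side [319   0  24  38 321] [329.81931464  15.89719626]
side [ 588    0   52  116 2086] [619.34755513  57.64860978]
side [369  89  49  35 807] [392.0260223  107.90334572]
side [586 152  30  45 387] [602.03617571 168.33074935]
side [463 177 129  41 752] [533.39361702 198.11835106]
side [ 598  184   35   82 2046] [614.728739  225.0801564]
side [327 239  20  38 382] [338.09685864 255.52356021]
side [291 301  20  42 341] [302.81524927 320.2170088 ]
side [563 322  77  56 378] [595.14285714 359.31216931]
```

View pics/z1.png

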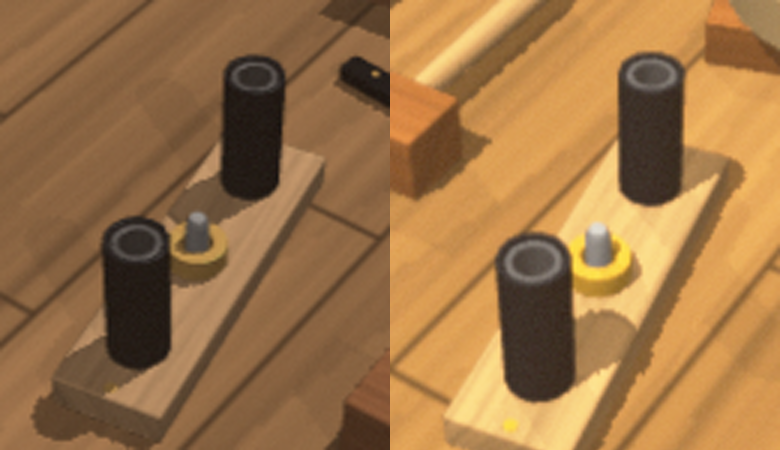

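View pics/z2.png

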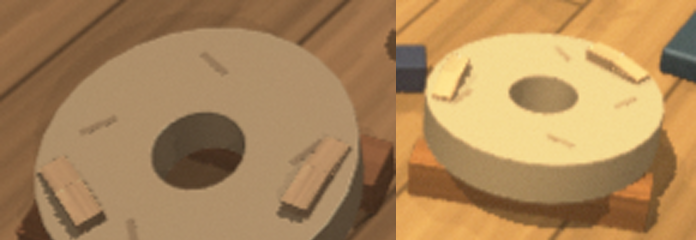

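```bash
python3 - <<'E'
from h import *
c=cams.get_calibration("scene");d=cams.get_calibration("side")
for n,p,q,z in [("S1",(315.7,220.7),(337.3,234.7),.14),("S2",(354.7,165.3),(298.3,297.3),.14),("bore",(202.5,322.5),(411.2,189.6),.095),("pegtip",(270+198/3,140+213/3),(250+207/3,210+227/3),.075)]:
    print(n,onz(c,*p,z).round(4),onz(d,*q,z).round(4),tri(c,p,d,q)[0].round(4))
# stone outer top circle & bore from colour edges
def circ(P):
    A=np.c_[2*P,np.ones(len(P))]; s=np.linalg.lstsq(A,(P**2).sum(1),rcond=None)[0]; return s[:2],np.sqrt(s[2]+s[0]**2+s[1]**2)
for n,cal,ctr in(("scene",c,(202.5,322.5)),("side",d,(411.2,189.6))):
    im=cv2.GaussianBlur(cv2.imread(f"pics/{n}0.png"),(0,0),.8).astype(float).sum(2)
    c0=onz(cal,*ctr,.095)[:2]
    for it in range(3):
        P=[]
        for t in np.linspace(0,2*np.pi,72,endpoint=False):
            rs=np.linspace(.028,.044,60)
            v=[]
            for r in rs:
                u=proj(cal,[c0[0]+r*np.cos(t),c0[1]+r*np.sin(t),.095])
                v.append(cv2.getRectSubPix(im.astype(np.float32),(1,1),tuple(u))[0,0])
            g=np.gradient(v); i=np.argmax(g)
            if 2<i<57 and g[i]>3: P.append(c0+rs[i]*np.array([np.cos(t),np.sin(t)]))
        P=np.array(P); cc,r=circ(P); e=abs(np.linalg.norm(P-cc,axis=1)-r); cc,r=circ(P[e<.002]);c0=cc
    print(n,"bore",cc.round(4),r.round(4),len(P),e.mean())
E
```

```text
S1 [0.5565 0.0921 0.14  ] [0.5479 0.097  0.14  ] [0.5522 0.0941 0.136 ]
S2 [0.5188 0.2878 0.14  ] [0.51   0.2931 0.14  ] [0.5143 0.2909 0.1358]
bore [ 0.5227 -0.2106  0.095 ] [ 0.5173 -0.2069  0.095 ] [ 0.5197 -0.2099  0.0921]
pegtip [0.5336 0.1961 0.075 ] [0.5325 0.1916 0.075 ] [0.533  0.1939 0.0765]
scene bore [ 0.5217 -0.2104] 0.036 72 0.0004046159768749155
side bore [ 0.5193 -0.2099] 0.0358 72 0.000769069521650463
```

```bash
cat >> h.py <<'E'
def delta(xyz,yaw=None):
    s=telemetry.observe(); R=Ro.from_euler("xyz",s["tool_rot"])
    d=R.inv().apply(np.array(xyz)-s["position"])/.15
    r=np.zeros(3)
    if yaw is not None: r=(R.inv()*Ro.from_euler("xyz",[np.pi,0,yaw])).as_rotvec()/(np.pi/4)
    print("t",s["clock"],"pos",s["position"].round(4),"rpy",s["tool_rot"].round(4),"q",s["qpos"].round(2),"F",s["force"].round(2),"w",round(s["grip_width"],4))
    print("delta",d.round(3),"rot",r.round(3), "n", (np.linalg.norm(d)*.15/.0625).round(1))
E
python3 - <<'E'
from h import *
print(bot.tips_ahead,[a for a in dir(bot) if a[0]!='_'])
c=cams.get_calibration("wrist"); o=-c["R"].T@c["t"]; s=telemetry.observe()
R=Ro.from_euler("xyz",s["tool_rot"]).as_matrix(); print("cam in tool",R.T@(o-s["position"]),"\n",c["R"]@R)
delta([.174,-.6,.36],.19)
delta([.5,.09,.36],.19)
E
```

```text
0.017 ['IKError', 'tips_ahead']
cam in tool [ 0.08407711  0.00027616 -0.12704378] 
 [[-1.01089606e-03  9.99999471e-01 -1.90132097e-04]
 [-9.45100999e-01 -1.01753017e-03 -3.26776784e-01]
 [-3.26776805e-01 -1.50643330e-04  9.45101527e-01]]
t 0.15 pos [ 0.1737 -0.6002  0.2479] rpy [-3.1408  0.      0.2818] q [ 1.22  0.52 -0.04  1.6   0.02  1.02 -0.11] F [ 0.25  0.14 -0.82] w 0.0855
delta [ 0.002 -0.001 -0.747] rot [-0.001  0.     0.117] n 1.8
t 0.15 pos [ 0.1737 -0.6002  0.2479] rpy [-3.1408  0.      0.2818] q [ 1.22  0.52 -0.04  1.6   0.02  1.02 -0.11] F [ 0.25  0.14 -0.82] w 0.0855
delta [ 3.369 -3.815 -0.745] rot [-0.001  0.     0.117] n 12.3
```

Call:
arm_command(deltas=[[1,0,0,-0.4,0,0,0],[1,0.1,-0.1,-0.7,0,0,0.1],[1,0.5,-0.55,-0.75,0,0,0.12],[1,0.85,-0.95,-0.75,0,0,0.12],[1,0.85,-0.95,-0.75,0,0,0.12]])

```text
clock: 0.78
position: [0.2575, -0.4257, 0.361]
tool_rot: [3.141, -0.0, 0.189]
force: [0.2, -0.5, 0.7]
grip_width: 0.0857
```

Call:
arm_command(deltas=[[1,0.25,-0.33,0,0,0,0],[1,0.5,-0.66,0,0,0,0],[1,0.8,-1,0,0,0,0],[1,0.8,-1,0,0,0,0]])

```text
clock: 1.27
position: [0.3483, -0.255, 0.361]
tool_rot: [-3.142, -0.001, 0.193]
force: [-0.6, -1.0, 0.5]
grip_width: 0.0856
```

Call:
arm_command(deltas=[[1,0.25,-0.33,0,0,0,0],[1,0.5,-0.66,0,0,0,0],[1,0.8,-1,0,0,0,0],[1,0.8,-1,0,0,0,0]])

```text
clock: 1.78
position: [0.4378, -0.0855, 0.3607]
tool_rot: [-3.141, -0.0, 0.192]
force: [-0.8, -0.4, 0.0]
grip_width: 0.0853
```

```bash
python3 - <<'E'
from h import *
delta([.552,.0945,.30],.19)
E
```

```text
t 1.775 pos [ 0.4378 -0.0855  0.3607] rpy [-3.1406e+00 -4.0000e-04  1.9240e-01] q [ 0.45  0.13 -0.43  1.87  0.06  1.15 -1.38] F [-0.83 -0.38  0.05] w 0.0853
delta [ 0.977 -1.032  0.406] rot [-0.001 -0.     0.003] n 3.5
```

Call:
arm_command(deltas=[[1,0.28,-0.3,0.1,0,0,0],[1,0.56,-0.6,0.25,0,0,0],[1,0.84,-0.9,0.35,0,0,0],[1,0.95,-1,0.4,0,0,0],[1,0.95,-1,0.4,0,0,0],[1,0.95,-1,0.4,0,0,0]])

```text
clock: 2.52
position: [0.5484, 0.0839, 0.3007]
tool_rot: [3.141, 0.001, 0.186]
force: [-0.3, -0.3, 0.3]
grip_width: 0.0854
```

```bash
python3 - <<'E'
from h import *
delta([.552,.0945,.20],.19)
c=cams.get_calibration("wrist");im=cams.grab_frame("wrist");np.savez("w1.npz",**c)
for P in([.552,.0945,.14],[.5333,.1925,.075],[.5145,.2905,.14]):print(proj(c,P))
cv2.imwrite("pics/w1.png",im)
E
```

```text
t 2.525 pos [0.5484 0.0839 0.3007] rpy [3.141e+00 5.000e-04 1.861e-01] q [ 0.12  0.39 -0.51  1.7   0.21  1.1  -1.84] F [-0.3  -0.33  0.33] w 0.0854
delta [ 0.037 -0.065  0.671] rot [ 0.001  0.001 -0.005] n 1.6
[307.26980968 224.14472187]
[211.87296586 207.71659052]
[ 72.32473143 225.10160908]
```

View pics/w1.png

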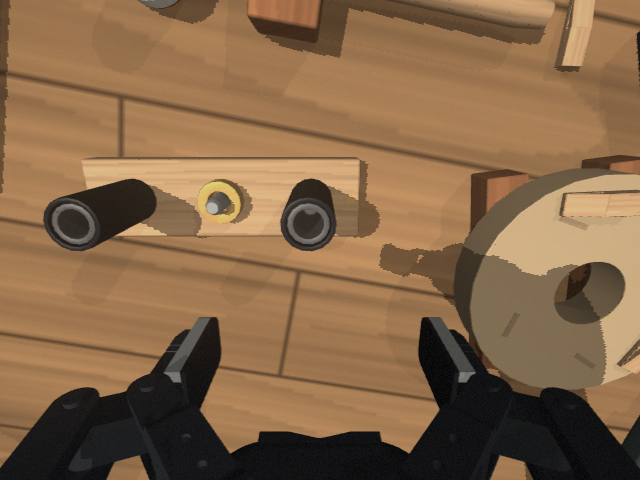

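```bash
python3 - <<'E'
from h import *
c=dict(np.load("w1.npz"));im=cv2.imread("pics/w1.png")
for ctr in((309,222),(74,222)):
    x0,y0=ctr[0]-24,ctr[1]-24
    g=im[y0:y0+48,x0:x0+48].max(2); m=(g>65).astype(np.uint8)
    cs,h=cv2.findContours(m,cv2.RETR_CCOMP,cv2.CHAIN_APPROX_NONE)
    for k in cs:
        if len(k)>40:
            e=cv2.fitEllipse(k); u=np.array(e[0])+[x0,y0]; print(len(k),u.round(1),np.round(e[1],1),onz(c,*u,.14).round(4))
def circ(P):
    A=np.c_[2*P,np.ones(len(P))]; s=np.linalg.lstsq(A,(P**2).sum(1),rcond=None)[0]; return s[:2],np.sqrt(s[2]+s[0]**2+s[1]**2)
g=cv2.GaussianBlur(im,(0,0),.8).astype(np.float32).sum(2)
c0=np.array([.5205,-.210])
print(proj(c,[*c0,.095]))
for it in range(3):
    P=[]
    for t in np.linspace(0,2*np.pi,72,endpoint=False):
        rs=np.linspace(.028,.044,60)
        v=[cv2.getRectSubPix(g,(1,1),tuple(proj(c,[c0[0]+r*np.cos(t),c0[1]+r*np.sin(t),.095])))[0,0] for r in rs]
        q=np.gradient(v); i=np.argmax(q)
        if 2<i<57 and q[i]>3: P.append(c0+rs[i]*np.array([np.cos(t),np.sin(t)]))
    P=np.array(P); cc,r=circ(P)
    for _ in range(3):
        e=abs(np.linalg.norm(P-cc,axis=1)-r); cc,r=circ(P[e<.0015])
    c0=cc
print("bore",cc,r,len(P),(e<.0015).sum())
E
```

```text
117 [307.8 223.2] [40. 42.] [0.5529 0.0942 0.14  ]
87 [307.6 224.2] [28.1 31.4] [0.552  0.0942 0.14  ]
86 [284.  196.2] [20.7 28.7] [0.572  0.1176 0.14  ]
66 [ 55.9 241.3] [ 9.3 17.6] [0.4971 0.305  0.14  ]
118 [ 73.1 223.4] [36.4 45.8] [0.5161 0.2898 0.14  ]
88 [ 73.  223.6] [27.6 34.6] [0.516  0.2898 0.14  ]
94 [ 69.8 210.9] [23.2 46.6] [0.5267 0.2921 0.14  ]
[588.44694534 292.68604315]
bore [ 0.51971604 -0.21092601] 0.03632382576257436 69 66
```

```bash
python3 - <<'E'
from h import *
delta([.5525,.0942,.118],.189)
E
```

```text
t 2.575 pos [0.5484 0.0838 0.301 ] rpy [3.1408 0.     0.1858] q [ 0.12  0.39 -0.51  1.7   0.21  1.1  -1.84] F [0.04 0.39 0.71] w 0.0853
delta [ 0.039 -0.064  1.22 ] rot [ 0.001  0.    -0.004] n 2.9
```

Call:
arm_command(deltas=[[1,0.04,-0.064,0.2,0,0,0],[1,0.04,-0.064,0.45,0,0,0],[1,0.04,-0.064,0.7,0,0,0],[1,0.04,-0.064,0.7,0,0,0]])

```text
clock: 3.08
position: [0.5515, 0.0945, 0.1945]
tool_rot: [3.141, 0.003, 0.186]
force: [-0.8, -0.3, 0.8]
grip_width: 0.0856
```

```bash
python3 - <<'E'
from h import *
delta([.5525,.0942,.118],.189)
c=cams.get_calibration("wrist");im=cams.grab_frame("wrist")
print(proj(c,[.5525,.0942,.14]))
cv2.imwrite("pics/w2.png",im)
E
```

```text
t 3.075 pos [0.5515 0.0945 0.1945] rpy [3.1411 0.0034 0.1863] q [ 0.07  0.52 -0.48  1.81  0.3   0.89 -1.93] F [-0.79 -0.3   0.81] w 0.0856
delta [0.008 0.003 0.51 ] rot [ 0.001  0.004 -0.003] n 1.2
[319.49341371 281.20626886]
```

View pics/w2.png

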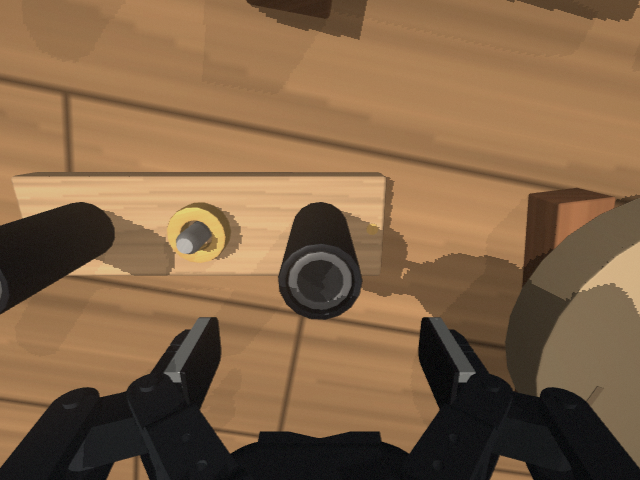

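Wrist: sleeve 1's top centre is at about (320,282), where the projection puts it at (319.5,281). The jaws straddle it evenly, so I'll go down.

Call:
arm_command(deltas=[[1,0.008,0.003,0.2,0,0.004,-0.003],[1,0.008,0.003,0.4,0,0.004,-0.003],[1,0.008,0.003,0.51,0,0.004,-0.003],[1,0.008,0.003,0.51,0,0.004,-0.003],[0,0.008,0.003,0.51,0,0.004,-0.003]])

```text
clock: 3.75
position: [0.5546, 0.0958, 0.1207]
tool_rot: [3.142, -0.005, 0.19]
force: [0.5, 0.4, 0.5]
grip_width: 0.0699
```

Call:
arm_command(deltas=[[-1,0,0,0,0,0,0],[-1,0,0,0,0,0,0],[-1,0,0,0,0,0,0],[-1,0,0,0,0,0,0]], newtons=50)

```text
clock: 4.25
position: [0.5547, 0.0955, 0.1206]
tool_rot: [3.141, -0.005, 0.189]
force: [-1.0, -3.7, 11.2]
grip_width: 0.0489
```

```bash
python3 - <<'E'
from h import *
delta([.5525,.0942,.118],.189)
im=cams.grab_frame("wrist")
cv2.imwrite("pics/w3.png",im)
E
```

```text
t 4.25 pos [0.5547 0.0955 0.1206] rpy [ 3.1411 -0.0051  0.1894] q [ 0.03  0.62 -0.43  1.86  0.37  0.74 -1.99] F [-1.05 -3.7  11.21] w 0.0489
delta [-0.016  0.006  0.017] rot [ 0.001 -0.006  0.001] n 0.1
```

View pics/w3.png

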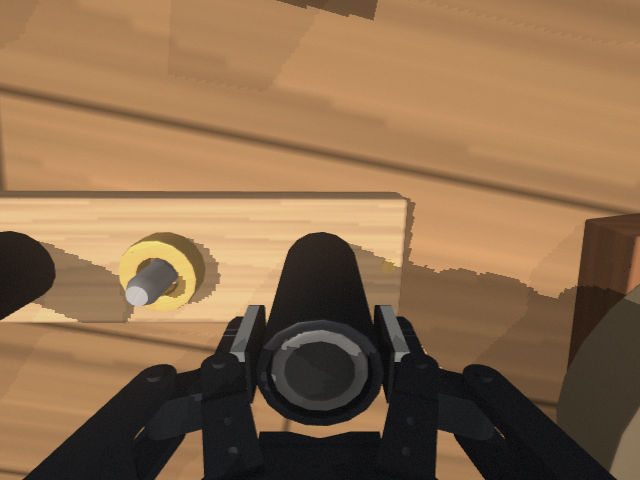

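Sleeve 1 is gripped at 48.9 mm, centred at about (319,370) between the pads. Lifting it now.

Call:
arm_command(deltas=[[-1,0,0,-0.05,0,0,0],[-1,0,0,-0.15,0,0,0],[-1,0,0,-0.25,0,0,0],[-1,0,0,-0.35,0,0,0],[-1,0,0,-0.4,0,0,0],[-1,0,0,-0.4,0,0,0],[-1,0,0,-0.4,0,0,0]])

```text
clock: 5.18
position: [0.5535, 0.0956, 0.1789]
tool_rot: [3.142, -0.002, 0.19]
force: [0.4, -0.9, -6.5]
grip_width: 0.0484
```

Call:
arm_command(deltas=[[-1,0,0,0,0,0,0]])

```text
clock: 5.3
position: [0.5535, 0.0956, 0.1788]
tool_rot: [-3.142, -0.002, 0.19]
force: [0.7, -0.5, -5.8]
grip_width: 0.0489
```

Call:
arm_command(deltas=[[-1,0,0,0,0,0,0]])

```text
clock: 5.42
position: [0.5536, 0.0957, 0.179]
tool_rot: [-3.141, -0.003, 0.19]
force: [-0.7, -0.0, -7.0]
grip_width: 0.0489
```

Call:
arm_command(deltas=[[-1,0,0,0,0,0,0]])

```text
clock: 5.55
position: [0.5537, 0.0957, 0.1792]
tool_rot: [-3.142, -0.003, 0.19]
force: [-0.6, 0.6, -6.6]
grip_width: 0.0487
```

```bash
python3 - <<'E'
from h import *
delta([.5525,.0942,.118],.189)
im=cams.grab_frame("scene")
cv2.imwrite("pics/s4.png",im[60:420,160:520]);print(telemetry.observe()["force"])
E
```

```text
t 5.55 pos [0.5537 0.0957 0.1792] rpy [-3.1415e+00 -2.9000e-03  1.8990e-01] q [ 0.06  0.54 -0.47  1.82  0.32  0.85 -1.94] F [-0.59  0.6  -6.59] w 0.0487
delta [-0.011  0.009  0.408] rot [-0.    -0.004  0.001] n 1.0
[-0.24229405  0.43209997 -5.75422257]
```

View pics/s4.png

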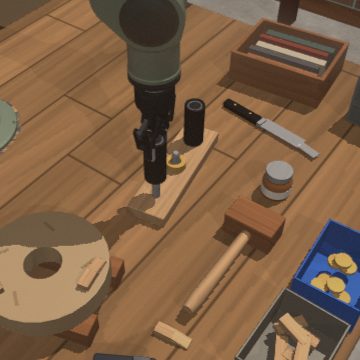

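Sleeve 1 weighs about 6.5 N, so it is the heavy one. The picture shows it well clear of its peg and the other sleeve still standing. I'll set it back and heft the other.

Call:
arm_command(deltas=[[-1,0,0,0.1,0,0,0],[-1,0,0,0.2,0,0,0],[-1,0,0,0.3,0,0,0],[-1,0,0,0.34,0,0,0],[-1,0,0,0.37,0,0,0],[-1,0,0,0.37,0,0,0]])

```text
clock: 6.35
position: [0.5539, 0.0958, 0.1237]
tool_rot: [-3.142, -0.003, 0.19]
force: [-0.1, -0.1, -6.6]
grip_width: 0.0487
```

Call:
arm_command(deltas=[[-1,0,0,0.01,0,0,0],[-1,0,0,0.02,0,0,0],[-1,0,0,0.02,0,0,0]])

```text
clock: 6.72
position: [0.5539, 0.0957, 0.1208]
tool_rot: [3.142, -0.003, 0.19]
force: [-0.7, 0.6, -6.1]
grip_width: 0.0485
```

Call:
arm_command(deltas=[[-1,0,0,0.005,0,0,0],[-1,0,0,0.01,0,0,0],[-1,0,0,0.01,0,0,0]])

```text
clock: 7.1
position: [0.5545, 0.0958, 0.1206]
tool_rot: [3.141, -0.005, 0.19]
force: [-4.2, -2.4, 17.9]
grip_width: 0.049
```

Call:
arm_command(deltas=[[-1,0,0,-0.005,0,0,0],[1,0,0,-0.005,0,0,0],[1,0,0,-0.005,0,0,0],[1,0,0,-0.005,0,0,0],[1,0,0,-0.005,0,0,0]])

```text
clock: 7.72
position: [0.5539, 0.0957, 0.12]
tool_rot: [-3.142, -0.003, 0.19]
force: [-1.5, 0.3, 0.0]
grip_width: 0.0855
```

Call:
arm_command(deltas=[[1,0,0,-0.2,0,0,0],[1,0,0,-0.4,0,0,0],[1,0,0,-0.55,0,0,0],[1,0,0,-0.55,0,0,0]])

```text
clock: 8.22
position: [0.5543, 0.0958, 0.204]
tool_rot: [3.141, -0.006, 0.19]
force: [-0.4, -0.2, -0.6]
grip_width: 0.0852
```

```bash
python3 - <<'E'
from h import *
delta([.516,.29,.20],.189)
c=cams.get_calibration("wrist");im=cams.grab_frame("wrist")
print(proj(c,[.552,.0942,.14]),proj(c,[.516,.29,.14]))
cv2.imwrite("pics/w5.png",im)
E
```

```text
t 8.225 pos [0.5543 0.0958 0.204 ] rpy [ 3.1415 -0.0057  0.1897] q [ 0.08  0.51 -0.49  1.8   0.3   0.9  -1.92] F [-0.38 -0.21 -0.61] w 0.0852
delta [-0.007 -1.32   0.026] rot [ 0.    -0.007  0.001] n 3.2
[320.7072452  280.81947628] [-13.99021293 278.78510641]
```

View pics/w5.png

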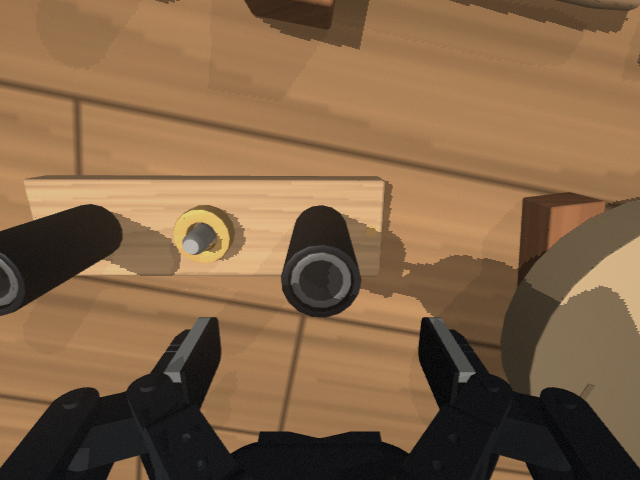

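Call:
arm_command(deltas=[[1,0,-0.25,0,0,0,-0.1],[1,0,-0.55,0,0,0,-0.25],[1,0,-0.85,0,0,0,-0.4],[1,0,-1,0,0,0,-0.4],[1,0,-1,0,0,0,-0.4]])

```text
clock: 8.9
position: [0.5243, 0.2446, 0.2015]
tool_rot: [-3.142, -0.002, 0.507]
force: [-0.1, -1.1, 0.1]
grip_width: 0.0855
```

```bash
python3 - <<'E'
from h import *
delta([.516,.29,.20],.50)
E
```

```text
t 8.9 pos [0.5243 0.2446 0.2015] rpy [-3.1416e+00 -1.8000e-03  5.0680e-01] q [-0.14  0.55 -0.57  1.75  0.36  0.94 -1.92] F [-0.05 -1.1   0.08] w 0.0855
delta [ 0.098 -0.292  0.01 ] rot [-0.    -0.002  0.009] n 0.7
```

Call:
arm_command(deltas=[[1,0.05,-0.15,0,0,0,0],[1,0.1,-0.29,0,0,0,0],[1,0.1,-0.29,0,0,0,0]])

```text
clock: 9.28
position: [0.5171, 0.2887, 0.2018]
tool_rot: [3.141, -0.002, 0.505]
force: [-0.5, -0.5, 0.2]
grip_width: 0.0857
```

```bash
python3 - <<'E'
from h import *
delta([.516,.29,.119],.50)
c=cams.get_calibration("wrist");im=cams.grab_frame("wrist")
print(proj(c,[.516,.29,.14]))
cv2.imwrite("pics/w6.png",im)
g=im.max(2)[225:340,260:380]; m=(g>65).astype(np.uint8)
cs,h=cv2.findContours(m,cv2.RETR_CCOMP,cv2.CHAIN_APPROX_NONE)
for k in cs:
    if 60<len(k):
        e=cv2.fitEllipse(k); u=np.array(e[0])+[260,225]; print(len(k),u.round(1),np.round(e[1],1),onz(c,*u,.14).round(4))
E
```

```text
t 9.275 pos [0.5171 0.2887 0.2018] rpy [ 3.141e+00 -2.100e-03  5.051e-01] q [-0.21  0.57 -0.57  1.72  0.37  0.96 -1.99] F [-0.45 -0.48  0.18] w 0.0857
delta [-0.003 -0.011  0.552] rot [ 0.001 -0.003  0.006] n 1.3
[316.1109923  278.20881492]
165 [314.4 277.4] [55.1 60.1] [0.516  0.2912 0.14  ]
121 [314.4 277.7] [41. 45.] [0.5158 0.2911 0.14  ]
71 [297.1 239.1] [14.8 34.3] [0.532 0.311 0.14 ]
658 [319.2 279.9] [128.7 137.4] [0.5159 0.2879 0.14  ]
```

View pics/w6.png

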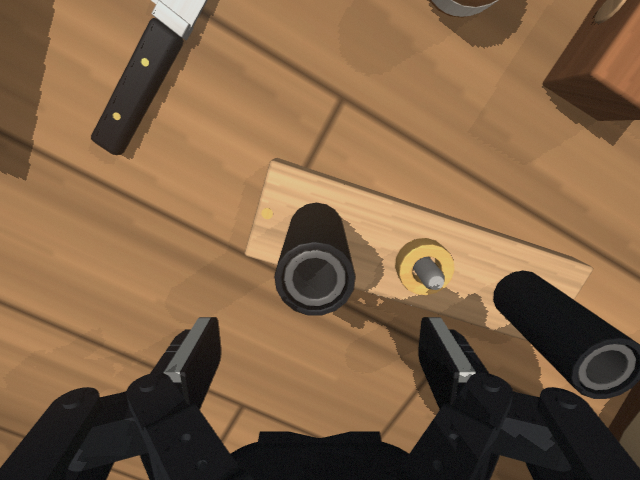

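Wrist: sleeve 2's top centre is at (314,277.5), i.e. world (0.516, 0.291), which agrees. Descending on it.

Call:
arm_command(deltas=[[1,0,-0.015,0.2,0,-0.003,0],[1,0,-0.015,0.4,0,-0.003,0],[1,0,-0.015,0.53,0,-0.003,0],[1,0,-0.015,0.53,0,-0.003,0]])

```text
clock: 9.82
position: [0.5164, 0.2893, 0.1219]
tool_rot: [3.14, 0.002, 0.503]
force: [-0.3, -0.3, -0.1]
grip_width: 0.0854
```

Call:
arm_command(deltas=[[-1,0,0,0,0,0,0],[-1,0,0,0,0,0,0],[-1,0,0,0,0,0,0],[-1,0,0,0,0,0,0],[-1,0,0,0,0,0,0]], newtons=50)

```text
clock: 10.45
position: [0.5171, 0.2908, 0.1243]
tool_rot: [3.141, -0.003, 0.504]
force: [-1.8, -0.1, 8.6]
grip_width: 0.0482
```

Call:
arm_command(deltas=[[-1,0,0,-0.05,0,0,0],[-1,0,0,-0.15,0,0,0],[-1,0,0,-0.25,0,0,0],[-1,0,0,-0.35,0,0,0],[-1,0,0,-0.4,0,0,0],[-1,0,0,-0.4,0,0,0],[-1,0,0,-0.4,0,0,0],[-1,0,0,-0.4,0,0,0]])

```text
clock: 11.45
position: [0.5163, 0.2903, 0.1825]
tool_rot: [3.141, 0.0, 0.504]
force: [-0.0, -0.8, -2.3]
grip_width: 0.0487
```

Call:
arm_command(deltas=[[-1,0,0,0,0,0,0],[-1,0,0,0,0,0,0]])

```text
clock: 11.7
position: [0.5165, 0.2904, 0.1829]
tool_rot: [3.141, -0.0, 0.504]
force: [0.4, 1.5, -3.0]
grip_width: 0.0487
```

Call:
arm_command(deltas=[[-1,0,0,0,0,0,0],[-1,0,0,0,0,0,0]])

```text
clock: 11.95
position: [0.5165, 0.2904, 0.183]
tool_rot: [3.141, -0.001, 0.504]
force: [0.1, -0.6, -2.5]
grip_width: 0.0485
```

Sleeve 2 weighs about 2.6 N, the light one, and it was held clear for more than 0.5 s. I'll set it back gently.

Call:
arm_command(deltas=[[-1,0,0,0.1,0,0,0],[-1,0,0,0.2,0,0,0],[-1,0,0,0.3,0,0,0],[-1,0,0,0.35,0,0,0],[-1,0,0,0.38,0,0,0],[-1,0,0,0.385,0,0,0],[-1,0,0,0.385,0,0,0]])

```text
clock: 12.82
position: [0.5168, 0.2904, 0.1256]
tool_rot: [3.141, -0.001, 0.504]
force: [0.4, -0.9, -2.9]
grip_width: 0.0486
```

Call:
arm_command(deltas=[[-1,0,0,0.005,0,0,0],[-1,0,0,0.005,0,0,0]])

```text
clock: 13.08
position: [0.5167, 0.2903, 0.1247]
tool_rot: [3.141, -0.001, 0.504]
force: [-0.1, 0.5, -2.8]
grip_width: 0.0483
```

Call:
arm_command(deltas=[[-1,0,0,0.005,0,0,0],[-1,0,0,0.005,0,0,0]])

```text
clock: 13.32
position: [0.5169, 0.2906, 0.1244]
tool_rot: [3.141, -0.002, 0.504]
force: [-1.1, -0.2, 7.1]
grip_width: 0.0489
```

Contact with the rack (+7 N, where it was −2.8). Releasing and rising.

Call:
arm_command(deltas=[[1,0,0,0,0,0,0],[1,0,0,0,0,0,0],[1,0,0,0,0,0,0],[1,0,0,0,0,0,0]])

```text
clock: 13.82
position: [0.5166, 0.2903, 0.1238]
tool_rot: [3.141, -0.001, 0.504]
force: [-0.0, -0.6, 0.3]
grip_width: 0.0853
```

Call:
arm_command(deltas=[[1,0,0,-0.2,0,0,0],[1,0,0,-0.4,0,0,0],[1,0,0,-0.52,0,0,0],[1,0,0,-0.52,0,0,0]])

```text
clock: 14.32
position: [0.5169, 0.2905, 0.2026]
tool_rot: [3.14, -0.002, 0.504]
force: [-0.4, 0.1, -0.6]
grip_width: 0.0855
```

```bash
python3 - <<'E'
from h import *
c=cams.get_calibration("wrist");im=cams.grab_frame("wrist")
print(proj(c,[.516,.2905,.14]))
cv2.imwrite("pics/w7.png",im)
g=im.max(2)[225:340,260:380]; m=(g>65).astype(np.uint8)
cs,h=cv2.findContours(m,cv2.RETR_CCOMP,cv2.CHAIN_APPROX_NONE)
for k in cs:
    if 60<len(k)<200:
        e=cv2.fitEllipse(k); u=np.array(e[0])+[260,225]; print(len(k),u.round(1),np.round(e[1],1),onz(c,*u,.14).round(4))
delta([.552,.0945,.20],.504)
E
```

```text
[318.09032126 278.54428885]
163 [317.  278.2] [54.5 60. ] [0.5159 0.2912 0.14  ]
121 [316.8 278.5] [41.1 44.7] [0.5157 0.2912 0.14  ]
66 [295.6 228. ] [40.2 60.1] [0.537  0.3165 0.14  ]
t 14.375 pos [0.5166 0.2902 0.2016] rpy [ 3.1404e+00 -8.0000e-04  5.0380e-01] q [-0.22  0.58 -0.57  1.71  0.37  0.96 -2.  ] F [-0.2   0.2  -1.18] w 0.0854
delta [-0.423  1.257  0.012] rot [ 0.002 -0.001 -0.   ] n 3.2
```

View pics/w7.png

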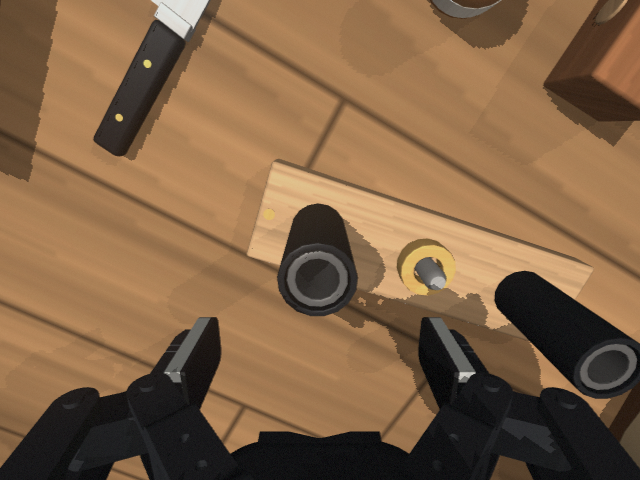

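Sleeve 2 is back standing at (317,278), the same world spot. Going back to sleeve 1.

Call:
arm_command(deltas=[[1,-0.1,0.3,0,0,0,0],[1,-0.2,0.6,0,0,0,0],[1,-0.3,0.9,0,0,0,0],[1,-0.33,1,0,0,0,0],[1,-0.33,1,0,0,0,0]])

```text
clock: 15.0
position: [0.5455, 0.1344, 0.2011]
tool_rot: [3.141, 0.0, 0.502]
force: [-0.5, -0.0, 0.2]
grip_width: 0.0855
```

Call:
arm_command(deltas=[[1,-0.05,0.15,0,0,0,0],[1,-0.09,0.257,0,0,0,0],[1,-0.09,0.257,0,0,0,0]])

```text
clock: 15.38
position: [0.5524, 0.0945, 0.2017]
tool_rot: [3.141, -0.0, 0.503]
force: [0.1, -0.0, 0.4]
grip_width: 0.0853
```

```bash
python3 - <<'E'
from h import *
delta([.5525,.0945,.121],.504)
c=cams.get_calibration("wrist");im=cams.grab_frame("wrist")
cv2.imwrite("pics/w8.png",im)
g=im.max(2)[225:340,260:380]; m=(g>65).astype(np.uint8)
cs,h=cv2.findContours(m,cv2.RETR_CCOMP,cv2.CHAIN_APPROX_NONE)
for k in cs:
    if 60<len(k)<200:
        e=cv2.fitEllipse(k); u=np.array(e[0])+[260,225]; print(len(k),u.round(1),np.round(e[1],1),onz(c,*u,.14).round(4))
E
```

```text
t 15.375 pos [0.5524 0.0945 0.2017] rpy [ 3.1407e+00 -3.0000e-04  5.0320e-01] q [ 0.13  0.53 -0.57  1.8   0.35  0.92 -1.65] F [ 0.09 -0.01  0.43] w 0.0853
delta [0.    0.    0.538] rot [ 0.001 -0.    -0.001] n 1.3
167 [318.6 277.1] [55.  60.1] [0.5526 0.0948 0.14  ]
123 [318.5 277.5] [41.2 45.2] [0.5524 0.0947 0.14  ]
63 [295.1 215.8] [62. 75.] [0.5788 0.1239 0.14  ]
```

View pics/w8.png

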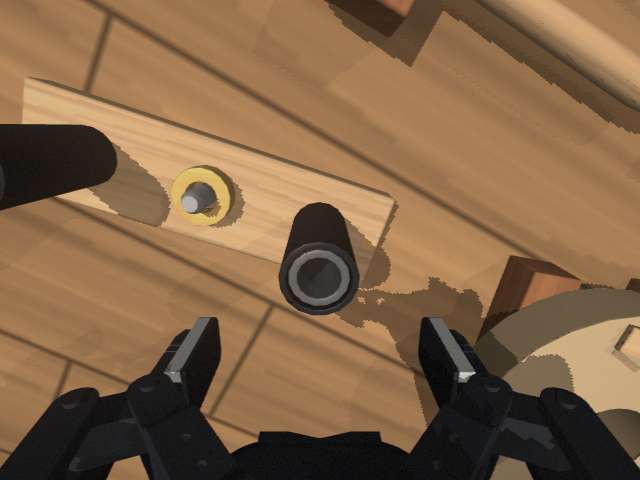

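Sleeve 1's top is at (318.5,277), directly below the TCP. Gripping it and lifting.

Call:
arm_command(deltas=[[1,0,0,0.2,0,0,0],[1,0,0,0.4,0,0,0],[1,0,0,0.53,0,0,0],[1,0,0,0.53,0,0,0]])

```text
clock: 15.92
position: [0.5519, 0.0955, 0.1216]
tool_rot: [3.142, 0.001, 0.505]
force: [0.7, -0.3, 0.3]
grip_width: 0.0854
```

Call:
arm_command(deltas=[[-1,0,0,0,0,0,0],[-1,0,0,0,0,0,0],[-1,0,0,0,0,0,0],[-1,0,0,0,0,0,0],[-1,0,0,0,0,0,0]], newtons=60)

```text
clock: 16.55
position: [0.553, 0.0951, 0.1236]
tool_rot: [3.14, -0.002, 0.504]
force: [-2.5, 0.6, 8.8]
grip_width: 0.0472
```

Call:
arm_command(deltas=[[-1,0,0,-0.05,0,0,0],[-1,0,0,-0.15,0,0,0],[-1,0,0,-0.3,0,0,0],[-1,0,0,-0.45,0,0,0],[-1,0,0,-0.6,0,0,0],[-1,0,0,-0.8,0,0,0],[-1,0,0,-0.9,0,0,0],[-1,0,0,-0.9,0,0,0]])

```text
clock: 17.55
position: [0.5527, 0.0949, 0.2583]
tool_rot: [3.14, -0.002, 0.504]
force: [-0.8, -0.4, -7.5]
grip_width: 0.0473
```

```bash
python3 - <<'E'
from h import *
delta([.520,-.2105,.255],.504)
E
```

```text
t 17.55 pos [0.5527 0.0949 0.2583] rpy [ 3.1399e+00 -2.1000e-03  5.0380e-01] q [ 0.16  0.46 -0.6   1.74  0.3   1.03 -1.61] F [-0.84 -0.4  -7.51] w 0.0473
delta [-1.174  1.678  0.023] rot [ 0.002 -0.003 -0.   ] n 4.9
```

Call:
arm_command(deltas=[[-1,-0.1,0.14,0,0,0,0],[-1,-0.25,0.36,0,0,0,0],[-1,-0.4,0.57,0,0,0,0],[-1,-0.52,0.75,0,0,0,0],[-1,-0.6,0.85,0,0,0,0],[-1,-0.6,0.85,0,0,0,0]])

```text
clock: 18.3
position: [0.5344, -0.0619, 0.2563]
tool_rot: [3.141, 0.001, 0.502]
force: [-0.3, -0.1, -5.7]
grip_width: 0.0472
```

Call:
arm_command(deltas=[[-1,-0.1,0.14,0,0,0,0],[-1,-0.25,0.36,0,0,0,0],[-1,-0.4,0.57,0,0,0,0],[-1,-0.5,0.74,0,0,0,0],[-1,-0.57,0.82,0,0,0,0],[-1,-0.57,0.82,0,0,0,0],[-1,-0.57,0.82,0,0,0,0]])

```text
clock: 19.18
position: [0.5199, -0.2077, 0.2574]
tool_rot: [3.141, -0.001, 0.506]
force: [0.5, 0.1, -6.7]
grip_width: 0.0468
```

```bash
python3 - <<'E'
from h import *
delta([.520,-.2105,.255],.504)
for n in("wrist","scene","side"):
    c=cams.get_calibration(n);im=cams.grab_frame(n);np.savez(f"{n}9.npz",**c);cv2.imwrite(f"pics/{n}9.png",im)
delta([.520,-.2105,.255],.504)
a=cv2.imread("pics/scene9.png")[180:400,100:320];b=cv2.imread("pics/side9.png")[60:260,310:510]
cv2.imwrite("pics/z9.png",np.hstack([cv2.resize(a,(400,400),interpolation=3),cv2.resize(b,(400,400),interpolation=3)]))
E
```

```text
t 19.175 pos [ 0.5199 -0.2077  0.2574] rpy [ 3.1413e+00 -1.0000e-03  5.0560e-01] q [ 0.66  0.45 -0.53  1.75  0.26  1.02 -1.03] F [ 0.52  0.09 -6.66] w 0.0468
delta [-0.009  0.017  0.016] rot [ 0.    -0.001  0.002] n 0.1
t 19.325 pos [ 0.5199 -0.2082  0.2576] rpy [ 3.1408e+00 -9.0000e-04  5.0550e-01] q [ 0.66  0.45 -0.53  1.74  0.26  1.02 -1.03] F [-0.4   0.01 -6.28] w 0.0472
delta [-0.007  0.014  0.018] rot [ 0.001 -0.001  0.002] n 0.1
```

View pics/wrist9.png

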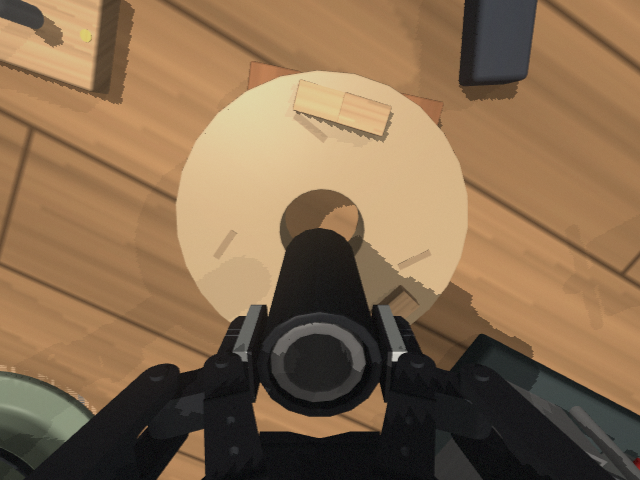

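View pics/z9.png

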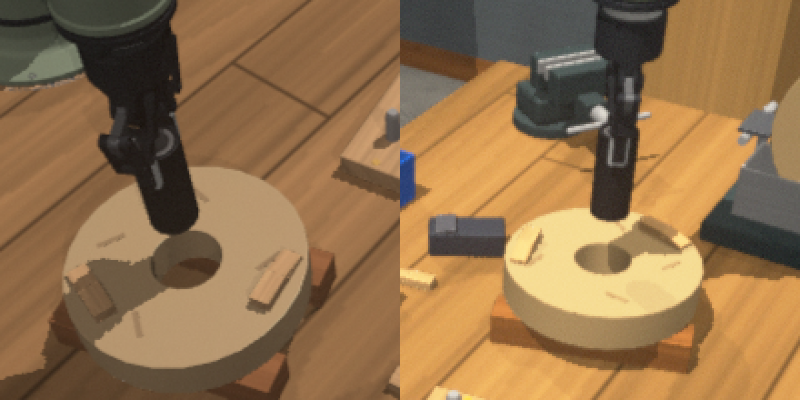

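Wrist: the sleeve hangs over the stone, with its top ring at about (318,362), its lower edge arc at about (320,230) and the bore's far rim at about (322,190). I'll fit the circles.

```bash
cat > fit.py <<'E'
from h import *
def circ(P,R=None):
    A=np.c_[2*P,np.ones(len(P))]; s=np.linalg.lstsq(A,(P**2).sum(1),rcond=None)[0]; c0=s[:2];r=np.sqrt(s[2]+c0@c0)
    if R is None: return c0,r
    from scipy.optimize import least_squares
    q=least_squares(lambda c:np.linalg.norm(P-c,axis=1)-R,c0,loss="soft_l1",f_scale=.0005); return q.x,R
def edges(im,c,c0,z,r0,r1,angs,sign=1):
    g=cv2.GaussianBlur(im,(0,0),.8).astype(np.float32).sum(2); P=[];U=[]
    for t in angs:
        rs=np.linspace(r0,r1,80); dr=np.array([np.cos(t),np.sin(t)])
        us=[proj(c,[*(c0+r*dr),z]) for r in rs]
        v=[cv2.getRectSubPix(g,(1,1),tuple(u))[0,0] for u in us]
        q=sign*np.gradient(v); i=np.argmax(q)
        if 3<i<76 and q[i]>3: P.append(c0+rs[i]*dr);U.append(us[i])
    return np.array(P),U
E
python3 - <<'E'
from fit import *
im=cv2.imread("pics/wrist9.png");c=dict(np.load("wrist9.npz")); s=telemetry.observe()
tx=.506; vis=im.copy()
pos=np.array([.5199,-.208,.2575])
def do(name,c0,z,r0,r1,angs,sign,R):
    c0=np.array(c0)
    P,U=edges(im,c,c0,z,r0,r1,angs,sign); a=circ(P); b,_=circ(P,R); res=abs(np.linalg.norm(P-b,axis=1)-R)
    for u in U: cv2.circle(vis,tuple(int(round(x)) for x in u),1,(0,0,255),-1)
    print(name,"free",a[0].round(4),a[1].round(4),"fixedR",b.round(4),len(P),np.median(res).round(4))
f=lambda lo,hi,n=40: tx+np.radians(np.linspace(lo,hi,n))
do("rim",[.5205,-.2105],.095,.117,.132,f(-100,75),-1,.125)
do("bore",[.5205,-.2105],.095,.028,.042,f(-60,60),1,.036)
do("top inner",pos[:2],pos[2]+.0164,.0085,.016,f(-180,180,60),1,.0125)
do("bottom",pos[:2],pos[2]-.0936,.018,.030,f(-50,50),1,.024)
cv2.imwrite("pics/v9.png",vis)
E
```

```text
rim free [ 0.5201 -0.2103] 0.1243 fixedR [ 0.5192 -0.2106] 40 0.0002
bore free [ 0.5198 -0.2104] 0.0367 fixedR [ 0.5205 -0.21  ] 40 0.0002
top inner free [ 0.5192 -0.2075] 0.0131 fixedR [ 0.5193 -0.2076] 60 0.0006
bottom free [ 0.5177 -0.2088] 0.024 fixedR [ 0.5176 -0.2089] 40 0.0001
```

View pics/v9.png

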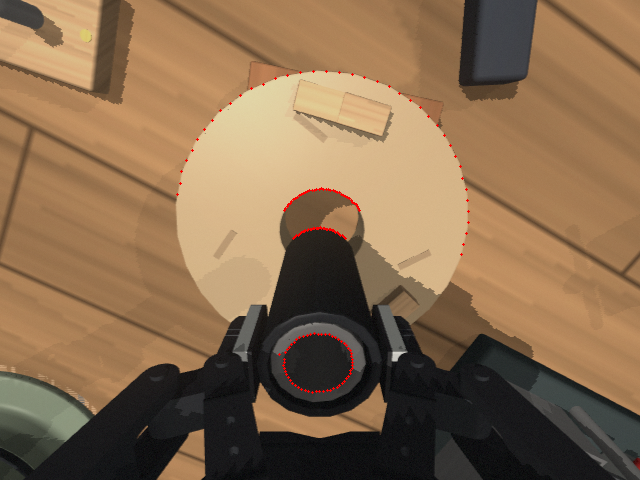

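Bore at (0.5199, −0.2104), sleeve mid at (0.5185, −0.2082), tilt under 0.02 rad. I'll shift about 2.6 mm in tool y and go down in stages.

Call:
arm_command(deltas=[[-1,0.001,0.017,0,0,0,0],[-1,0.001,0.017,0.1,0,0,0],[-1,0.001,0.017,0.2,0,0,0],[-1,0.001,0.017,0.3,0,0,0],[-1,0.001,0.017,0.36,0,0,0],[-1,0.001,0.017,0.36,0,0,0],[-1,0.001,0.017,0.36,0,0,0]])

```text
clock: 20.2
position: [0.5213, -0.2114, 0.2039]
tool_rot: [3.14, -0.001, 0.504]
force: [0.4, 0.0, -6.9]
grip_width: 0.047
```

```bash
python3 - <<'E'
from fit import *
delta([.5213,-.2106,.1386],.505)
s=telemetry.observe();pos=s["position"]
for n in("wrist","scene","side"):
    c=cams.get_calibration(n);im=cams.grab_frame(n);np.savez(f"{n}10.npz",**c);cv2.imwrite(f"pics/{n}10.png",im)
im=cv2.imread("pics/wrist10.png");c=dict(np.load("wrist10.npz"));tx=.506
f=lambda lo,hi,n=40: tx+np.radians(np.linspace(lo,hi,n))
def do(name,c0,z,r0,r1,angs,sign,R):
    c0=np.array(c0)
    P,U=edges(im,c,c0,z,r0,r1,angs,sign); a=circ(P); b,_=circ(P,R); res=abs(np.linalg.norm(P-b,axis=1)-R)
    print(name,"free",a[0].round(4),a[1].round(4),"fixedR",b.round(4),len(P),np.median(res).round(4))
do("rim",[.5205,-.2105],.095,.117,.132,f(-80,65),-1,.125)
do("bore",[.5205,-.2105],.095,.028,.042,f(-50,50),1,.036)
do("top inner",pos[:2],pos[2]+.0164,.0085,.016,f(-180,180,60),1,.0125)
do("bottom",pos[:2],pos[2]-.0936,.018,.030,f(-50,50),1,.024)
a=cv2.imread("pics/scene10.png")[230:390,120:280];b=cv2.imread("pics/side10.png")[110:250,340:480]
cv2.imwrite("pics/z10.png",np.hstack([cv2.resize(a,(400,400),interpolation=3),cv2.resize(b,(400,400),interpolation=3)]))
E
```

```text
t 20.2 pos [ 0.5213 -0.2114  0.2039] rpy [ 3.1403e+00 -1.0000e-03  5.0400e-01] q [ 0.65  0.51 -0.51  1.79  0.31  0.91 -1.06] F [ 0.38  0.05 -6.91] w 0.047
delta [ 0.002 -0.006  0.435] rot [ 0.002 -0.001 -0.001] n 1.0
rim free [ 0.5199 -0.2103] 0.1245 fixedR [ 0.5193 -0.2106] 40 0.0002
bore free [ 0.5197 -0.2105] 0.0368 fixedR [ 0.5205 -0.21  ] 40 0.0001
top inner free [ 0.5206 -0.2113] 0.0131 fixedR [ 0.5206 -0.2113] 60 0.0006
bottom free [ 0.5191 -0.2126] 0.024 fixedR [ 0.5191 -0.2126] 40 0.0001
```

View pics/z10.png

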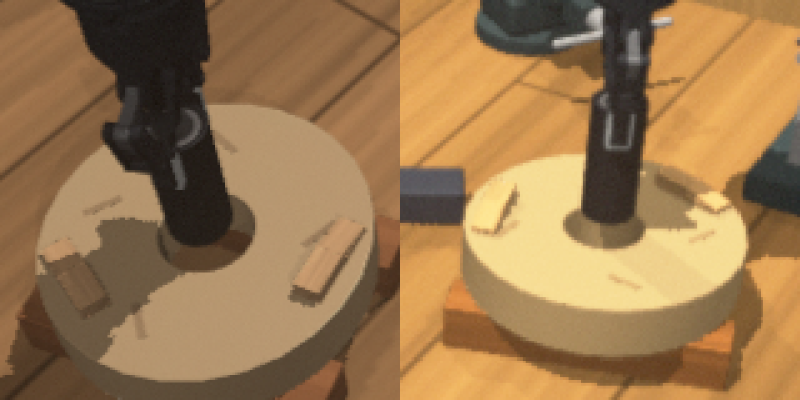

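View pics/wrist10.png

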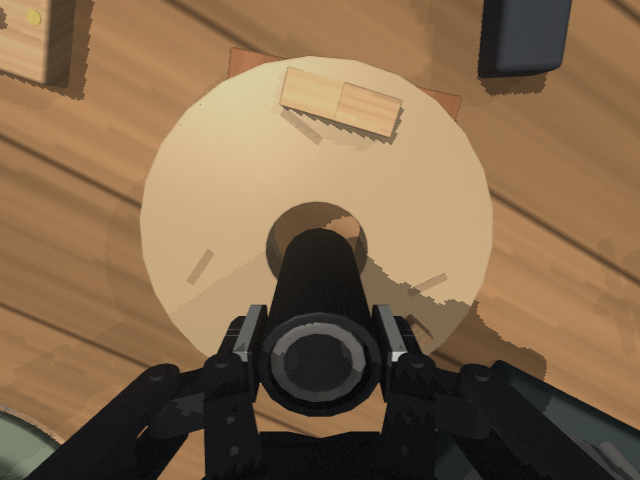

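Call:
arm_command(deltas=[[-1,0.005,-0.01,0.05,0,0,0],[-1,0.005,-0.01,0.12,0,0,0],[-1,0.005,-0.01,0.2,0,0,0],[-1,0.005,-0.01,0.28,0,0,0],[-1,0.005,-0.01,0.36,0,0,0],[-1,0.005,-0.01,0.42,0,0,0],[-1,0.005,-0.01,0.435,0,0,0],[-1,0.005,-0.01,0.435,0,0,0]])

```text
clock: 21.35
position: [0.5212, -0.2097, 0.1384]
tool_rot: [3.141, -0.001, 0.504]
force: [0.0, 0.7, -6.2]
grip_width: 0.0474
```

Call:
arm_command(deltas=[[-1,0,0,0,0,0,0],[-1,0,0,0,0,0,0],[-1,0,0,0,0,0,0]])

```text
clock: 21.72
position: [0.5212, -0.2098, 0.1385]
tool_rot: [3.14, -0.001, 0.504]
force: [-0.7, 0.3, -6.6]
grip_width: 0.0475
```

```bash
python3 - <<'E'
from fit import *
delta([.5213,-.2098,.1386],.505)
s=telemetry.observe();pos=s["position"]
for n in("wrist","scene","side"):
    c=cams.get_calibration(n);im=cams.grab_frame(n);np.savez(f"{n}11.npz",**c);cv2.imwrite(f"pics/{n}11.png",im)
im=cv2.imread("pics/wrist11.png");c=dict(np.load("wrist11.npz"));tx=.506
f=lambda lo,hi,n=40: tx+np.radians(np.linspace(lo,hi,n))
def do(name,c0,z,r0,r1,angs,sign,R):
    c0=np.array(c0)
    P,U=edges(im,c,c0,z,r0,r1,angs,sign); a=circ(P); b,_=circ(P,R); res=abs(np.linalg.norm(P-b,axis=1)-R)
    print(name,"free",a[0].round(4),a[1].round(4),"fixedR",b.round(4),len(P),np.median(res).round(4))
do("rim",[.5205,-.2105],.095,.117,.132,f(-60,55),-1,.125)
do("bore",[.5205,-.2105],.095,.028,.042,f(-70,70),1,.036)
do("top inner",pos[:2],pos[2]+.0164,.0085,.016,f(-180,180,60),1,.0125)
do("bodyat.095",[.520,-.2105],.095,.018,.030,f(-40,40),1,.024)
a=cv2.imread("pics/scene11.png")[230:390,120:280];b=cv2.imread("pics/side11.png")[110:250,340:480]
cv2.imwrite("pics/z11.png",np.hstack([cv2.resize(a,(400,400),interpolation=3),cv2.resize(b,(400,400),interpolation=3)]))
E
```

```text
t 21.725 pos [ 0.5212 -0.2098  0.1385] rpy [ 3.1404e+00 -8.0000e-04  5.0400e-01] q [ 0.61  0.6  -0.47  1.85  0.37  0.78 -1.12] F [-0.68  0.33 -6.58] w 0.0475
delta [ 0.001  0.    -0.001] rot [ 0.002 -0.001 -0.001] n 0.0
rim free [ 0.5199 -0.2103] 0.1246 fixedR [ 0.5194 -0.2105] 40 0.0002
bore free [ 0.5199 -0.2102] 0.0364 fixedR [ 0.5204 -0.21  ] 40 0.0001
top inner free [ 0.5204 -0.2097] 0.0131 fixedR [ 0.5205 -0.2097] 59 0.0006
bodyat.095 free [ 0.5371 -0.2011] 0.0183 fixedR [ 0.5259 -0.2074] 4 0.0004
```

View pics/z11.png

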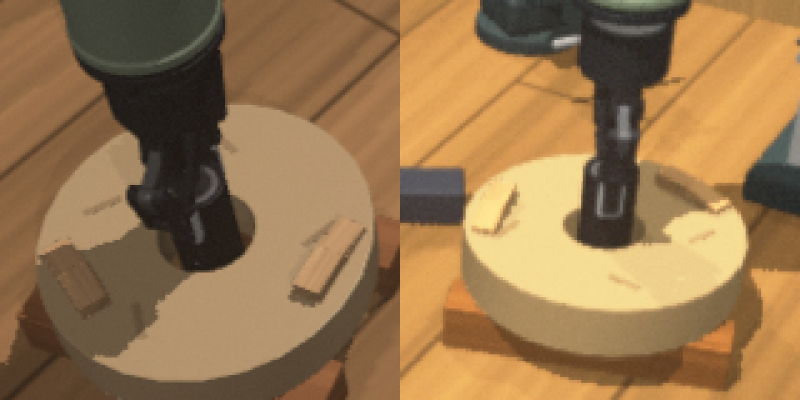

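View pics/wrist11.png

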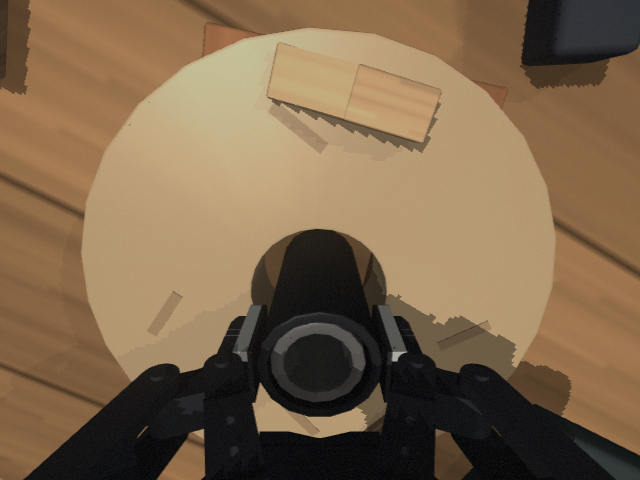

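Wrist: the gap around the sleeve in the bore (x about 251–386, sleeve about 270–370) looks even. I'll check with the fixed cameras, and look at the light sleeve too.

```bash
python3 - <<'E'
from fit import *
for n,b in(("scene",[.5217,-.2104]),("side",[.5193,-.2099])):
    c=dict(np.load(f"{n}11.npz"));im=cv2.imread(f"pics/{n}11.png"); g=cv2.GaussianBlur(im,(0,0),.6).max(2).astype(float)
    o=-c["R"].T@c["t"]
    for z in(.10,.105,.11):
        X=np.array([*b,z]); v=X-o; h=np.array([-v[1],v[0],0]); h/=np.linalg.norm(h)
        s=np.linspace(-.034,.034,273)
        p=np.array([cv2.getRectSubPix(g.astype(np.float32),(1,1),tuple(proj(c,X+t*h)))[0,0] for t in s])
        q=np.gradient(p); m=s<0
        l=s[m][np.argmin(q[m])]; r=s[~m][np.argmax(q[~m])]
        print(n,z,"edges",round(l*1e3,1),round(r*1e3,1),"offset mm",round((l+r)*500,1),h.round(2))
a=cv2.imread("pics/scene11.png")[130:300,270:410];b=cv2.imread("pics/side11.png")[210:370,250:390]
cv2.imwrite("pics/zz.png",np.hstack([cv2.resize(a,(390,450)),cv2.resize(b,(390,450))]))
E
```

```text
scene 0.1 edges -22.8 3.0 offset mm -9.9 [-0.53 -0.85  0.  ]
scene 0.105 edges -34.0 2.0 offset mm -16.0 [-0.53 -0.85  0.  ]
scene 0.11 edges -34.0 3.0 offset mm -15.5 [-0.53 -0.85  0.  ]
side 0.1 edges -24.8 33.8 offset mm 4.5 [0.93 0.38 0.  ]
side 0.105 edges -24.2 23.2 offset mm -0.5 [0.93 0.38 0.  ]
side 0.11 edges -23.8 23.8 offset mm 0.0 [0.93 0.38 0.  ]
```

View pics/zz.png

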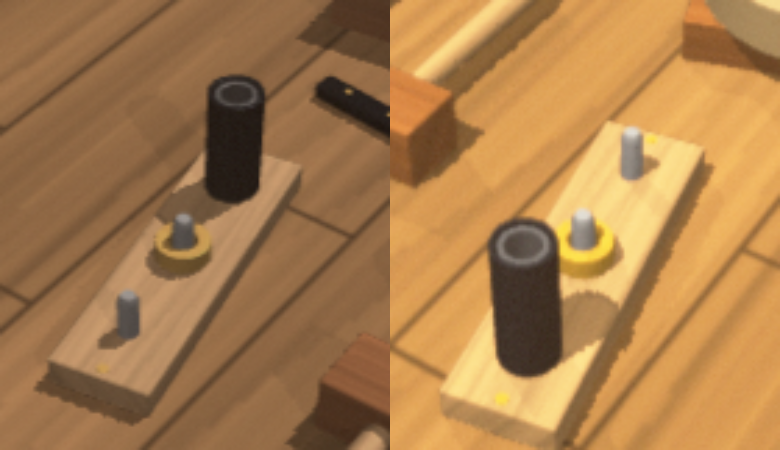

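Side camera: the sleeve is centred to within about 0.5 mm, from edges at −24 and +24 mm. The scene camera's edge search was confused by the dark bore and the fingers, but its one good edge (−22.8 mm) is consistent. The light sleeve stands on its peg, let go. Handing in.

```bash
python3 - <<'E'
from h import *
print(job.job_done()); delta([.5213,-.2098,.1386])
E
```

```text
the job is handed in; nothing more can be done
None
the job is handed in; nothing more can be done
```

The steel-cored sleeve is held in the bore, upright and still, and the job is handed in. The hand-in gave no verdict, and readings stopped after it, so I couldn't check that final second myself.

**Which sleeve:** the one on the -y peg pulled about 6.5 N, so it has the steel core. The one on the +y peg pulled about 2.6 N, so it is plastic. I lifted the steel one, set it back, then did the same with the plastic one. I then lifted the steel one again and carried it over.

**Last checks at the stone:**

| Check | Result |
|---|---|
| Centring (wrist camera) | sleeve top 0.8 mm from the bore axis |
| Centring (side camera) | gap even to about 0.5 mm |
| Upright | tilt under 0.02 rad, measured above the bore before the final descent |
| Lower end | about level with the stone's underside, worked out from the tool height (TCP at 0.1385 m) |
| Not touching the stone | wrist force unchanged at about -6.6 N |

**Light sleeve:** it stands let go on its +y peg. The collar is still on the middle peg, and nothing I saw in the pictures had moved.

**Checks that failed or disagreed:**
- The scene camera's edge search for centring was thrown off, probably by the dark bore and the fingers. Only one edge was usable (22.8 mm out), and it agrees with the other views.
- The wrist camera's fit of the sleeve body at the bore's mouth found too few edge points, so I didn't use it.
- When I set the steel sleeve back after its first lift, it pressed on the rack with about 18 N before I eased off. It was not dropped.

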